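# Run the ochre lump through the sample scanner

## Robot

A 6-joint arm with a two-finger parallel gripper is mounted at the origin on the work surface; the furniture and walls round the work are solid. World frame = base frame: x ahead of the robot, y to its left, z up, the work surface at z = 0. Lengths are in m, angles in degrees, forces in N, time in s.
With the tool pointing down it reaches from about 0.4 to 0.825 m from the base axis. Payload 7 kg.
Tool frame: the origin (TCP) lies on the mounting face of the last link; the fingertips stand 178 mm ahead of it and the grasp point (between the pads) lies 159 mm ahead of it (ctrl.tip_extent is the distance from the TCP to the fingertips, in m); z points along the fingers, y is the direction in which the jaws open and shut (so a half turn about z gives the same grasp; the last joint's range is limited). The gripper opens to 88 mm and grips with 3 to 60 N. Pads are 19 mm wide; open, the fingers measure 130 mm over their backs; the gripper's body (78 mm by 193 mm) begins 47 mm behind the grasp point.
Start: joints at [-49.842, 20.546, 0.682, 0, -70.136, -16.507], TCP at [0.271, -0.618, 0.405] pointing down, gripper open.
Joint ranges: [-176.03, 176.03], [-82.01, 121.73], [-58.28, 71.71], [-173.87, 95.51], [-174.79, -0.11], [-173.66, 173.66]. Speed limits (degrees/s): [136.94, 136.94, 172.46, 180, 180, 180].

## Interface

Orientations are given as [roll, pitch, yaw] about the fixed x, y, z axes, in that order (R = Rz(yaw) Ry(pitch) Rx(roll)).
In Python, from plant import ctrl gives the robot as it stands. The module is installed in compiled form; this text tells all that it offers.
- The arm moves only by the tool carry_out, never from a script. Its argument "moves" is text: rows parted by semicolons, each of 7 numbers parted by spaces: the finger opening in m, from 0 to 0.0876, then the shift along the tool's x, y, z in m, then the turn, a rotation vector about the tool's x, y, z in rad. A call has 1 to 20 rows; each row is the pose to reach, as a shift and turn from the pose commanded when the call began, along the tool's axes at that moment; what a row does not reach only later rows make up. A row lasts 1/10 s, in which the tool goes at most 50 mm and 8.59 degrees, less where a joint would pass 70% of its speed; a pose out of reach is approached as far as the arm can. A call with a gripper value outside its range is refused whole. The fingers move at their own pace and stop on an object; the grip force is fixed at half the most. Time passes only in rows, so rows that repeat a pose let the fingers close. It gives the time, the measured TCP pose, the force and the opening at its end, in the units of the state.
- ctrl.get_obs(): the state, without advancing time (a new reading comes with each control period).
- ctrl.snapshot(name): name is "scene" or "top"; returns a dict with "image" (480x640x3 uint8, red, green, blue), "K" (3x3 intrinsics, pixels), "R" (3x3) and "t" (3): a world point X has camera coordinates R X + t. Camera axes: x right, y down, z forward; pixel columns grow to the right and rows downward; lengths in m; the calibration is good to about 2 mm. A picture is of the moment at which its call begins. There is no depth.
- ctrl.close_job(): hands the job in, once; it reports no verdict.
Trained networks look in a picture, given as the dict that the camera call returned (one of the last four; its "shot" number tells which), for a name from the list of things; names that differ only in an ending like _2 or _b are one class to them, and where a whole thing is asked for, a point or a joint stands for the part that bears it (a point fixed in the world has none). Each returns a list of dicts, best first, with "confidence" (0 to 1); they miss things now and then, are a little off and sometimes report something else, mostly with a low value. They report only what shows in the picture. A call takes as long as a camera call. They do not tell look-alikes from the thing itself.
- ctrl.recognise(picture, label): "extent" ([left, top, right, bottom] in pixels, round what is visible of it).
- ctrl.trace(picture, label): "region" (480x640 bool, what is visible of it) and "extent" ([left, top, right, bottom] in pixels, round what is visible of it).
- ctrl.mark_of(picture, label): "at" ([row, column] in pixels: a listed point, or the origin of a listed thing).
The state is a dict: "clock": time; "joint_pos": joint angles; "qvel": joint speeds; "tau": joint torques, N m; "tool_pos": TCP position; "orientation": TCP orientation; "force": force on the tool from outside, world axes, zero at the start; "moment": the same for the moment, N m; "opening": finger opening in m.
Only numpy, scipy, OpenCV 4.12 (cv2) and the standard library are available. Lean on these libraries where they do the work, as an engineer would, in place of code of your own. Each camera call takes 0.05 s, during which the arm holds its last target.

## Task

Of the two small white bench scanners, use the one whose sled carries the yellow ochre lump: push its sled in along the rail until the spring catch clicks and holds it, then take the hand right off the scanner for two seconds while it reads. Then press down the orange catch pad beside the rail so that the sled springs fully back out with the lump still lying in its tray. Leave the other scanner, with the dark grey stone, alone.

Things in the scene. Friction and masses are not known exactly. Their poses are not given: they have to be found in the camera images.
- ochre_scanner: white-headed bench scanner whose sled holds the yellow ochre lump; fixed. Origin on the table, on the rail's centre line; x along the rail towards the head (the way to push in), y left, z up. In this frame, mm: flat grey bed x -115 to 135, y -97 to 55, top z 12; head x 55 to 135, y -55 to 55, top z 124. An identical scanner holds a dark grey stone.
- ochre_sled (a joint): its sled's slide to +x, m: 0 out (start), 0.080 stop. Push the blue tab: centre x -82, y 0 mm when out, 12 thick, 34 wide, top z 78, foot 22x40 up to z 30. Spring pushes back 1.5-3.5 N, about 8 N near the catch, met from 0.05 on; it clicks past 0.074 and rests there. Once released it is out in 1 s; the tab stays 57 mm from the middle of the catch pad.
- ochre_catch (a joint): straight-down travel of its orange catch pad, m: 0 up, 0.010 stop. Pad centre x -22, y -74 mm in the scanner's frame (right of the rail), flat top z 46, 34 (x) by 26 (y) mm; black housing round it up to z 28. Spring 2 N at first, 6 N fully down; frees the sled from about 0.005 on; springs up when let go.
- ochre_lump: yellow ochre lump, 48x60x32 mm, about 0.14 kg, loose in the sled's tray; origin at the centre of its underside. Tray when out: centre x 5, y 0 mm in the scanner's frame, 74x74 mm inside, floor z 24, rim z 34. It passes freely under the head.
- dark_sled (a joint): slide of the other scanner's sled (the one with the dark grey stone), m: 0 out, as it starts and must stay
Not all that is in view belongs to the job. What is shaped like the ochre_lump but blue or green is not meant.

How it is judged:
By the outcome, as a careful person would: the job done as asked, in the order asked, and still so for the second after the job is handed in, with the robot touching nothing.
It also fails if it takes over 38 s, if anything falls off the work surface, if the arm or the gripper's body presses on something with over 40 N, if the wrist force passes 120 N, or if a joint passes its speed limit or range.

## Working session

There is one attempt and no reset: what is moved stays moved. The work goes in short steps, Python scripts to look and compute and a tool call to move; the robot and the scene stay as the last step left them, time stands still between calls to the robot, and variables do not carry over. Pictures are saved under pics/ and viewed, and the job is handed in when it is done.

Besides the shell and the picture viewer there is one more tool, called after ">>>" by a JSON object that holds its "method" and its "body", one argument or row to a line. carry_out: Moves the arm, as the interface text tells. Its arguments: {"type":"object","properties":{"moves":{"type":"string"}},"required":["moves"]}

```bash
mkdir -p pics; python3 - <<'E'
from plant import ctrl
import cv2,pickle
print(ctrl.get_obs())
for n in("scene","top"):
    p=ctrl.snapshot(n); pickle.dump(p,open(n+".pkl","wb"))
    cv2.imwrite(f"pics/{n}0.png",p["image"][:,:,::-1])
    print(n,p["K"].tolist(),p["R"].tolist(),p["t"].tolist())
    for l in("ochre_scanner","ochre_sled","ochre_catch","ochre_lump","dark_sled"):
        print(l,[(r["extent"],round(r["confidence"],2)) for r in ctrl.recognise(p,l)],[(r["at"],round(r["confidence"],2)) for r in ctrl.mark_of(p,l)])
E
```

```text
{'clock': 0.0, 'joint_pos': array([-4.98410483e+01,  2.05892993e+01,  6.34454254e-01, -1.97749375e-02,
       -7.01360628e+01, -1.65074430e+01]), 'qvel': array([ 0.05491683,  0.06098109,  0.04878865, -0.08491813,  0.07334543,
       -0.00699196]), 'tau': array([ 5.36458665e-04, -5.82726073e+01,  2.93063325e+01,  6.99733302e+00,
        6.89477936e-03, -1.80313100e-04]), 'tool_pos': array([ 0.27071493, -0.61811882,  0.40375282]), 'orientation': array([ 1.79907557e+02, -8.00930052e-03, -1.56355219e+02]), 'force': array([-0.09534994, -0.27555946, -0.25777508]), 'moment': array([-0.01749625,  0.01163109,  0.07296323]), 'opening': 0.08775784072696362}
scene [[593.1960718296458, 0.0, 323.8572254280608], [0.0, 593.1960718296458, 239.38482876050804], [0.0, 0.0, 1.0]] [[-0.5809547384958214, -0.8139268501446493, -0.003830722237563854], [-0.5681720062181175, 0.4089038758352792, -0.7141275738108465], [0.5828140039234909, -0.4126992887569548, -0.7000050956172909]] [0.3291786942825678, 0.2691095086404043, 0.8734280934332497]
ochre_scanner [([290.1, 121.5, 410.4, 246.6], 0.87)] [([202.9, 339.1], 0.97)]Traceback (most recent call last):
  File "<stdin>", line 9, in <module>
ValueError: it knows: ochre_lump, ochre_scanner
```

```bash
python3 - <<'E'
from plant import ctrl
import cv2,pickle
for n in("scene","top"):
    p=ctrl.snapshot(n); pickle.dump(p,open(n+".pkl","wb"))
    cv2.imwrite(f"pics/{n}0.png",p["image"][:,:,::-1])
    for l in("ochre_scanner","ochre_sled","ochre_catch","ochre_lump","dark_sled"):
      for f,k in((ctrl.recognise,"extent"),(ctrl.mark_of,"at")):
        try: print(n,l,[(r[k],round(r["confidence"],2)) for r in f(p,l)])
        except ValueError as e: print(n,l,k,e)
    print(n,p["K"].tolist(),p["R"].tolist(),p["t"].tolist())
E
```

```text
scene ochre_scanner [([291.6, 118.4, 411.9, 246.6], 0.89)]
scene ochre_scanner [([200.1, 341.5], 0.84)]
scene ochre_sled [([317.4, 176.5, 383.1, 230.1], 0.78)]
scene ochre_sled at it knows: ochre_lump, ochre_scanner
scene ochre_catch [([363.1, 177.1, 388.2, 195.5], 0.56)]
scene ochre_catch at it knows: ochre_lump, ochre_scanner
scene ochre_lump [([341.2, 267.8, 372.6, 293.7], 0.88), ([324.9, 176.5, 352.8, 198.6], 0.84), ([401.5, 150.7, 424.1, 176.6], 0.66), ([272.5, 307.9, 306.5, 339.7], 0.59)]
scene ochre_lump [([329.1, 288.4], 0.68), ([281.8, 360.1], 0.67), ([168.1, 412.9], 0.56)]
scene dark_sled [([189.3, 234.1, 258.4, 304.2], 0.8)]
scene dark_sled at it knows: ochre_lump, ochre_scanner
scene [[593.1960718296458, 0.0, 323.8572254280608], [0.0, 593.1960718296458, 239.38482876050804], [0.0, 0.0, 1.0]] [[-0.5809547384958214, -0.8139268501446493, -0.003830722237563854], [-0.5681720062181175, 0.4089038758352792, -0.7141275738108465], [0.5828140039234909, -0.4126992887569548, -0.7000050956172909]] [0.3291786942825678, 0.2691095086404043, 0.8734280934332497]
top ochre_scanner [([338.8, 1
[... 504 characters left out ...]
185.2, 386.3, 205.1], 0.66), ([220.4, 180.7, 268.0, 248.4], 0.52), ([393.4, 199.5, 410.3, 225.4], 0.51)]
top ochre_lump [([195.8, 370.5], 0.93), ([200.3, 449.6], 0.84), ([295.0, 256.7], 0.8), ([281.5, 324.5], 0.55)]
top dark_sled [([220.1, 179.4, 265.9, 246.6], 0.9)]
top dark_sled at it knows: ochre_lump, ochre_scanner
top [[507.08421347326697, 0.0, 322.20126439381147], [0.0, 507.08421347326697, 241.2752364653322], [0.0, 0.0, 1.0]] [[-0.012693995122819443, -0.9996761229858369, -0.022057008406126358], [-0.9935143632734316, 0.015102366833279628, -0.11269928342904824], [0.1129958957538269, 0.020483350508135757, -0.9933842961788507]] [0.06757432983237668, 0.47350988196342486, 1.1167508440518403]
```

View pics/scene0.png

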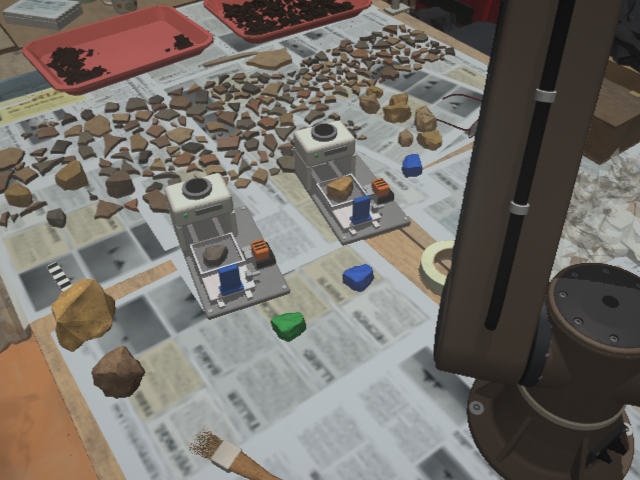

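View pics/top0.png

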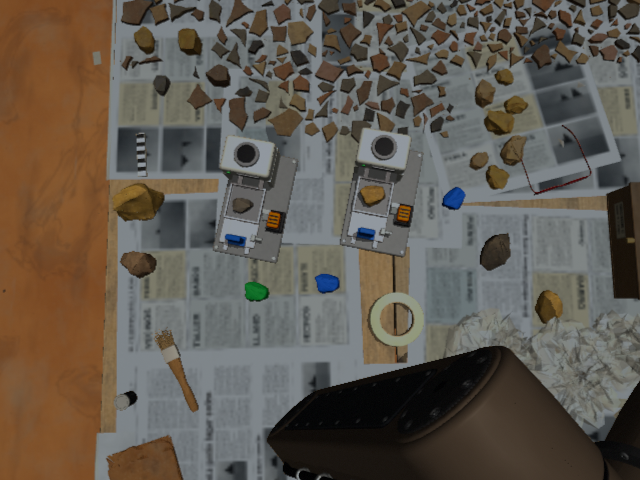

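The ochre scanner is the one with its lump at about (372,195) in the top view and (340,187) in the scene view. The grey-stone scanner is the left one. I'll zoom in to fit the pose.

```bash
python3 - <<'E'
import cv2,pickle
t=pickle.load(open("top.pkl","rb"))["image"][:,:,::-1]; s=pickle.load(open("scene.pkl","rb"))["image"][:,:,::-1]
cv2.imwrite("pics/tz.png",cv2.resize(t[120:265,330:430],None,fx=4,fy=4,interpolation=cv2.INTER_CUBIC))
cv2.imwrite("pics/sz.png",cv2.resize(s[110:250,285:415],None,fx=4,fy=4,interpolation=cv2.INTER_CUBIC))
E
```

```text
(no output)
```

View pics/tz.png

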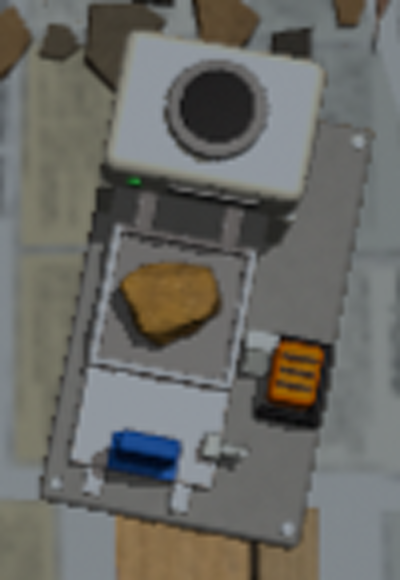

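View pics/sz.png

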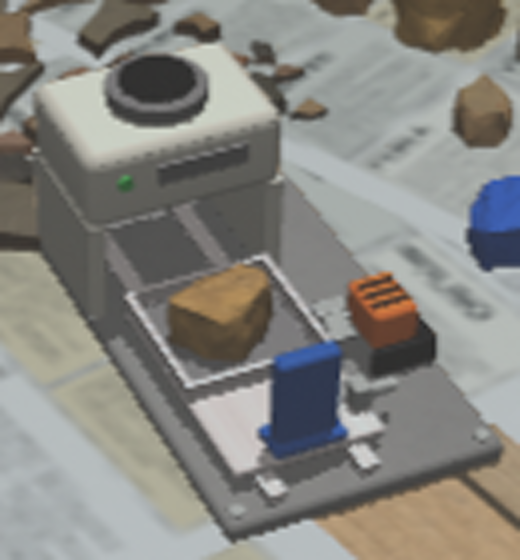

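```bash
cat > h.py <<'E'
import numpy as np
def proj(p,X):
    c=np.asarray(X)@np.array(p["R"]).T+np.array(p["t"]); u=c@np.array(p["K"]).T; return u[:,:2]/u[:,2:]
def S2W(q,P):
    P=np.atleast_2d(P)/1000.; c,s=np.cos(q[2]),np.sin(q[2])
    return np.c_[q[0]+c*P[:,0]-s*P[:,1],q[1]+s*P[:,0]+c*P[:,1],P[:,2]]
E
python3 - <<'E'
from h import *
import pickle,cv2
from scipy.optimize import least_squares
t=pickle.load(open("top.pkl","rb")); s=pickle.load(open("scene.pkl","rb"))
PT=np.array([[-115,55,12],[-115,-97,12],[135,-97,12],[-22,-74,46],[43,38,34],[43,-38,34],[-33,-38,34],[-33,38,34],[-82,0,78]])
UT=np.array([[42,500],[298,545],[372,130],[298,373],[116,228],[257,252],[233,385],[93,366],[145,440]])/4+[330,120]-.4
PS=np.array([[-115,55,12],[-115,-97,12],[-22,-74,46],[-82,17,78],[-82,-17,78],[43,38,34],[43,-38,34],[-33,-38,34],[-33,38,34]])
US=np.array([[232,524],[500,442],[380,293],[275,359],[334,346],[128,297],[265,257],[325,345],[190,384]])/4+[285,110]-.4
f=lambda q:np.r_[(proj(t,S2W(q,PT))-UT).ravel(),(proj(s,S2W(q,PS))-US).ravel()]
r=least_squares(f,[.6,-.1,0],loss='soft_l1')
q=r.x;print(q,np.degrees(q[2]));e=f(q).reshape(-1,2).round(1);print(e.tolist())
np.save("q.npy",q)
for n,P in(("tab",[-82,0,78]),("tabback",[-88,0,60]),("pad",[-22,-74,46]),("head",[95,0,124])):print(n,S2W(q,P),np.hypot(*S2W(q,P)[0,:2]))
E
```

```text
[ 0.57072184 -0.05122302 -0.20724885] -11.87448439004242
[[-2.5, -0.7], [-0.8, 0.8], [-0.3, -0.7], [-1.6, -0.3], [-0.4, -0.1], [-2.7, 0.1], [-2.7, -0.7], [-0.9, -2.2], [-0.1, 1.0], [-0.3, 1.2], [2.5, -0.2], [1.4, -0.6], [0.5, 0.4], [1.9, -1.1], [1.0, -1.4], [0.1, -0.7], [1.4, -1.2], [0.7, -0.9]]
tab [[ 0.49047658 -0.03435001  0.078     ]] 0.49167794445316804
tabback [[ 0.48460498 -0.0331154   0.06      ]] 0.48573512789387896
pad [[ 0.53396576 -0.11911257  0.046     ]] 0.547089792422447
head [[ 0.66368891 -0.07077102  0.124     ]] 0.6674515004958619
```

```bash
cat >> h.py <<'E'
from scipy.spatial.transform import Rotation as Ro
def cmd(p0,e0,p1,e1):
    R0=Ro.from_euler('xyz',e0,degrees=True);R1=Ro.from_euler('xyz',e1,degrees=True)
    return R0.inv().apply(np.array(p1)-p0).round(4),(R0.inv()*R1).as_rotvec().round(4)
E
python3 - <<'E'
from h import *
q=np.load("q.npy"); y=np.degrees(q[2])+180
a=S2W(q,[-125,0,0])[0]
p0=[.271,-.618,.405];e0=[180,0,-156.355]
for z in(.38,.226):print(a[:2],cmd(p0,e0,[a[0],a[1],z],[180,0,y]))
E
```

```text
[ 0.44839675 -0.02550197] (array([-0.4001,  0.4716,  0.025 ]), array([-0.    , -0.    ,  0.6199]))
[ 0.44839675 -0.02550197] (array([-0.4001,  0.4716,  0.179 ]), array([-0.    , -0.    ,  0.6199]))
```

>>> {"method": "carry_out", "body": {
  "moves": "0 -0.4 0.4716 0.025 0 0 0.62;0 -0.4 0.4716 0.025 0 0 0.62;0 -0.4 0.4716 0.025 0 0 0.62;0 -0.4 0.4716 0.025 0 0 0.62;0 -0.4 0.4716 0.025 0 0 0.62;0 -0.4 0.4716 0.025 0 0 0.62;0 -0.4 0.4716 0.025 0 0 0.62;0 -0.4 0.4716 0.025 0 0 0.62;0 -0.4 0.4716 0.025 0 0 0.62;0 -0.4 0.4716 0.025 0 0 0.62;0 -0.4 0.4716 0.025 0 0 0.62;0 -0.4 0.4716 0.025 0 0 0.62;0 -0.4 0.4716 0.025 0 0 0.62;0 -0.4 0.4716 0.025 0 0 0.62;0 -0.4 0.4716 0.025 0 0 0.62;0 -0.4 0.4716 0.025 0 0 0.62;0 -0.4 0.4716 0.025 0 0 0.62"
}}

```text
clock: 2.7
tool_pos: [0.4477, -0.0267, 0.3797]
orientation: [180.0, 0.0, 168.0]
force: [1.2, -0.6, -0.3]
opening: 0.0004
```

>>> {"method": "carry_out", "body": {
  "moves": "0 0 0 0.04 0 0 0;0 0 0 0.08 0 0 0;0 0 0 0.12 0 0 0;0 0 0 0.145 0 0 0;0 0 0 0.154 0 0 0;0 0 0 0.154 0 0 0;0 0 0 0.154 0 0 0"
}}

```text
clock: 3.4
tool_pos: [0.4486, -0.026, 0.2267]
orientation: [180.0, 0.1, 168.1]
force: [0.2, -0.6, 0.5]
opening: 0.0003
```

```bash
python3 - <<'E'
from plant import ctrl
from h import *
import cv2
o=ctrl.get_obs();print(o["tool_pos"],o["orientation"],o["force"])
a=ctrl.snapshot("scene");b=ctrl.snapshot("top")
tip=[o["tool_pos"]-[0,0,.178]];print(proj(a,tip),proj(b,tip))
A=cv2.resize(a["image"][110:250,280:420],None,fx=4,fy=4);B=cv2.resize(b["image"][120:260,330:430],(400,560))
B=cv2.copyMakeBorder(B,0,0,0,0,0)
cv2.imwrite("pics/c1.png",np.hstack([A,B[:560]])[:,:800,::-1])
E
```

```text
[ 0.44860488 -0.02599745  0.22670158] [1.79970858e+02 7.54865422e-02 1.68109756e+02] [ 0.19614454 -0.5800185   0.45488981]
[[371.63925514 222.74209533]] [[361.54949285 251.21864453]]
```

View pics/c1.png

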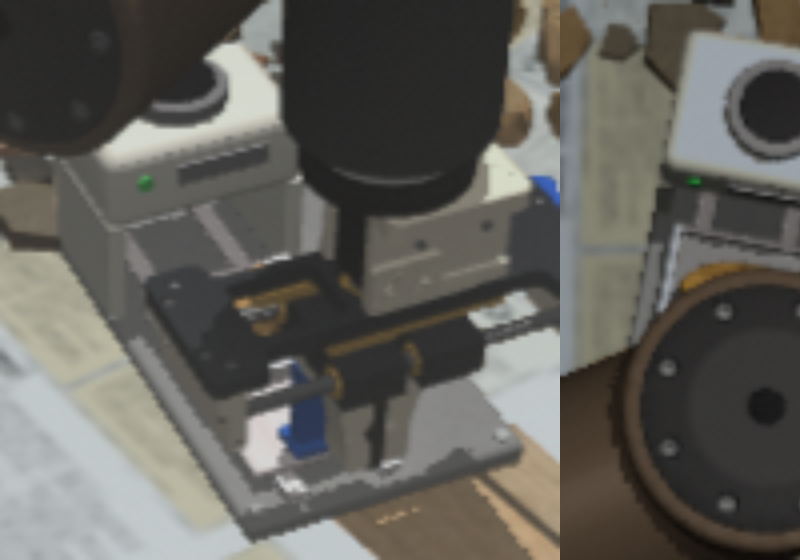

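>>> {"method": "carry_out", "body": {
  "moves": "0 -0.01 0 0 0 0 0;0 -0.02 0 0 0 0 0;0 -0.025 0 0 0 0 0;0 -0.03 0 0 0 0 0;0 -0.035 0 0 0 0 0;0 -0.04 0 0 0 0 0;0 -0.045 0 0 0 0 0;0 -0.05 0 0 0 0 0;0 -0.055 0 0 0 0 0;0 -0.06 0 0 0 0 0;0 -0.06 0 0 0 0 0;0 -0.06 0 0 0 0 0"
}}

```text
clock: 4.7
tool_pos: [0.5068, -0.0382, 0.2255]
orientation: [180.0, -0.0, 168.1]
force: [-2.7, 0.4, -1.0]
opening: 0.0006
```

>>> {"method": "carry_out", "body": {
  "moves": "0 -0.005 0 0 0 0 0;0 -0.01 0 0 0 0 0;0 -0.015 0 0 0 0 0;0 -0.02 0 0 0 0 0;0 -0.025 0 0 0 0 0;0 -0.03 0 0 0 0 0;0 -0.032 0 0 0 0 0;0 -0.034 0 0 0 0 0;0 -0.034 0 0 0 0 0;0 -0.034 0 0 0 0 0"
}}

```text
clock: 5.7
tool_pos: [0.5401, -0.0453, 0.2256]
orientation: [-180.0, 0.0, 168.1]
force: [-3.2, -0.1, -0.6]
opening: 0.0006
```

>>> {"method": "carry_out", "body": {
  "moves": "0 -0.002 0 0 0 0 0;0 -0.004 0 0 0 0 0;0 -0.005 0 0 0 0 0;0 -0.005 0 0 0 0 0"
}}

```text
clock: 6.1
tool_pos: [0.5452, -0.0462, 0.2257]
orientation: [180.0, 0.0, 168.1]
force: [-2.5, -1.0, -2.3]
opening: 0.0005
```

>>> {"method": "carry_out", "body": {
  "moves": "0 -0.001 0 0 0 0 0;0 -0.002 0 0 0 0 0;0 -0.003 0 0 0 0 0;0 -0.003 0 0 0 0 0"
}}

```text
clock: 6.5
tool_pos: [0.548, -0.0467, 0.2258]
orientation: [180.0, 0.0, 168.1]
force: [-2.9, 2.1, 1.0]
opening: 0.0007
```

>>> {"method": "carry_out", "body": {
  "moves": "0 -0.001 0 0 0 0 0;0 -0.002 0 0 0 0 0;0 -0.003 0 0 0 0 0;0 -0.003 0 0 0 0 0"
}}

```text
clock: 6.9
tool_pos: [0.551, -0.0474, 0.2258]
orientation: [180.0, 0.0, 168.1]
force: [-3.1, 1.8, 2.9]
opening: 0.0008
```

>>> {"method": "carry_out", "body": {
  "moves": "0 -0.001 0 0 0 0 0;0 -0.002 0 0 0 0 0;0 -0.002 0 0 0 0 0"
}}

```text
clock: 7.2
tool_pos: [0.5525, -0.0478, 0.2256]
orientation: [-180.0, -0.0, 168.1]
force: [-5.1, 2.7, 2.9]
opening: -0.0
```

```bash
python3 - <<'E'
from plant import ctrl
from h import *
import cv2
for _ in range(2):
  a=ctrl.snapshot("scene");o=ctrl.get_obs();print(o["tool_pos"],o["force"])
cv2.imwrite("pics/c2.png",cv2.resize(a["image"][110:250,270:420],None,fx=4,fy=4)[:,:,::-1])
E
```

```text
[ 0.55251824 -0.04781948  0.22560608] [-5.52879189  2.4639326   2.57459528]
[ 0.55249217 -0.04784339  0.22558906] [-4.63644331  1.93335157  2.6174145 ]
```

View pics/c2.png

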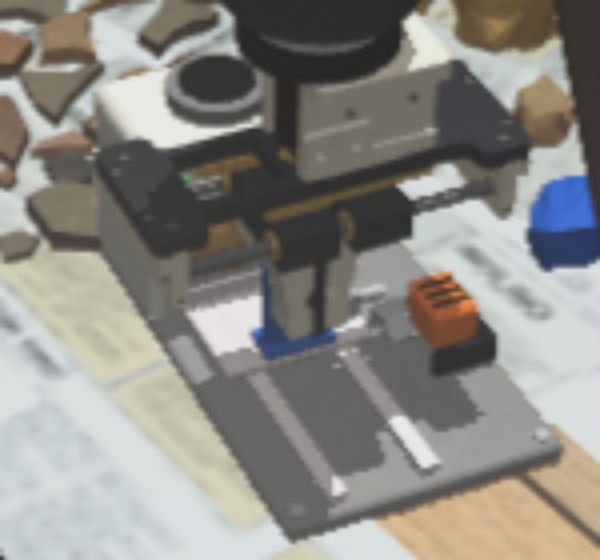

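>>> {"method": "carry_out", "body": {
  "moves": "0 -0.001 0 0 0 0 0;0 -0.002 0 0 0 0 0;0 -0.002 0 0 0 0 0"
}}

```text
clock: 7.6
tool_pos: [0.5531, -0.0482, 0.2252]
orientation: [-180.0, -0.2, 168.1]
force: [-9.9, 5.5, 6.7]
opening: 0.0002
```

>>> {"method": "carry_out", "body": {
  "moves": "0 -0.001 0 0 0 0 0;0 -0.002 0 0 0 0 0;0 -0.002 0 0 0 0 0"
}}

```text
clock: 7.9
tool_pos: [0.5537, -0.0485, 0.2249]
orientation: [-179.9, -0.4, 168.1]
force: [-16.3, 9.8, 11.7]
opening: 0.0004
```

Force rose to about 20 N with almost no further movement, so the sled is at its stop. I'll back off and check that it holds.

>>> {"method": "carry_out", "body": {
  "moves": "0 0.004 0 0 0 0 0;0 0.01 0 0 0 0 0;0 0.025 0 0 0 0 0;0 0.045 0 0 0 0 0;0 0.065 0 -0.03 0 0 0;0 0.085 0 -0.075 0 0 0;0 0.1 0 -0.12 0 0 0;0 0.1 0.04 -0.15 0 0 0;0 0.1 0.08 -0.15 0 0 0;0 0.1 0.12 -0.15 0 0 0;0 0.1 0.16 -0.15 0 0 0;0 0.1 0.16 -0.15 0 0 0;0 0.1 0.16 -0.15 0 0 0"
}}

```text
clock: 9.2
tool_pos: [0.4921, 0.1294, 0.3758]
orientation: [180.0, 0.1, 168.2]
force: [0.5, -0.5, 0.0]
opening: 0.0004
```

```bash
python3 - <<'E'
from plant import ctrl
from h import *
import cv2,pickle
o=ctrl.get_obs();print(o["clock"],o["tool_pos"],o["orientation"],o["force"])
a=ctrl.snapshot("scene");b=ctrl.snapshot("top");pickle.dump((a,b),open("in.pkl","wb"))
q=np.load("q.npy")
for s in(0,74,77,80):print(s,proj(a,S2W(q,[-82+s,0,78])),proj(b,S2W(q,[-82+s,0,78])))
print([(r["extent"],r["confidence"]) for r in ctrl.recognise(b,"ochre_catch")])
A=cv2.resize(a["image"][110:250,280:380],None,fx=4,fy=4);B=cv2.resize(b["image"][120:260,330:430],(400,560))
cv2.imwrite("pics/c3.png",np.hstack([A,B])[:,:,::-1])
E
```

```text
9.2 [0.49205272 0.12944415 0.37576012] [1.79965961e+02 6.18585747e-02 1.68228768e+02] [ 0.46994391 -0.50046749  0.0257274 ]
0 [[361.9736848  197.33457174]] [[365.75671319 230.57025661]]
74 [[345.30978551 175.00922753]] [[372.02780708 197.43032457]]
77 [[344.66337215 174.14319969]] [[372.28015148 196.09679706]]
80 [[344.01912858 173.28007881]] [[372.53234981 194.76404147]]
[([395.1, 201.5, 410.7, 221.7], 0.57)]
```

View pics/c3.png

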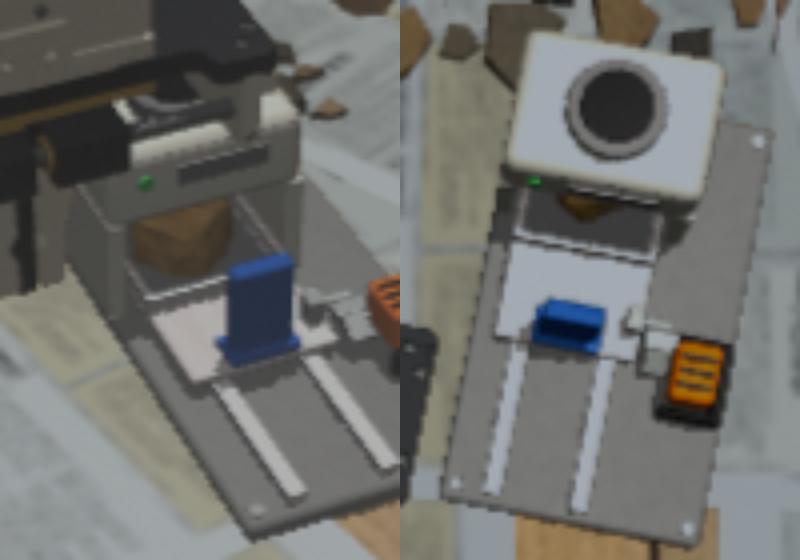

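>>> {"method": "carry_out", "body": {
  "moves": "0 0 0 0 0 0 0;0 0 0 0 0 0 0;0 0 0 0 0 0 0;0 0 0 0 0 0 0;0 0 0 0 0 0 0;0 0 0 0 0 0 0;0 0 0 0 0 0 0;0 0 0 0 0 0 0;0 0 0 0 0 0 0;0 0 0 0 0 0 0;0 0 0 0 0 0 0;0 0 0 0 0 0 0;0 0 0 0 0 0 0;0 0 0 0 0 0 0;0 0 0 0 0 0 0;0 0 0 0 0 0 0;0 0 0 0 0 0 0;0 0 0 0 0 0 0;0 0 0 0 0 0 0;0 0 0 0 0 0 0"
}}

```text
clock: 11.35
tool_pos: [0.4917, 0.1285, 0.3757]
orientation: [180.0, -0.0, 168.1]
force: [-0.0, -0.0, 0.3]
opening: -0.0
```

>>> {"method": "carry_out", "body": {
  "moves": "0 0 0 0 0 0 0;0 0 0 0 0 0 0;0 0 0 0 0 0 0;0 0 0 0 0 0 0;0 0 0 0 0 0 0;0 0 0 0 0 0 0"
}}

```text
clock: 11.95
tool_pos: [0.4917, 0.1285, 0.3757]
orientation: [180.0, 0.0, 168.1]
force: [-0.0, 0.6, 0.2]
opening: 0.0002
```

```bash
python3 - <<'E'
from plant import ctrl
from h import *
q=np.load("q.npy");o=ctrl.get_obs();print(o["clock"],o["tool_pos"],o["orientation"])
p=S2W(q,[-22,-79,0])[0];y=np.degrees(q[2])+180
for z in(.376,.23):print(p[:2],cmd(o["tool_pos"],o["orientation"],[p[0],p[1],z],[180,0,y]))
E
```

```text
11.95 [0.4916594  0.12848276 0.37568068] [1.79999614e+02 1.73652486e-03 1.68130256e+02]
[ 0.53293692 -0.12400557] (array([-0.0923, -0.2386, -0.0003]), array([0.    , 0.    , 0.0001]))
[ 0.53293692 -0.12400557] (array([-0.0923, -0.2386,  0.1457]), array([0.    , 0.    , 0.0001]))
```

>>> {"method": "carry_out", "body": {
  "moves": "0 -0.015 -0.04 0 0 0 0;0 -0.03 -0.08 0 0 0 0;0 -0.046 -0.12 0 0 0 0;0 -0.062 -0.16 0 0 0 0;0 -0.077 -0.2 0 0 0 0;0 -0.0923 -0.2386 0 0 0 0;0 -0.0923 -0.2386 0.03 0 0 0;0 -0.0923 -0.2386 0.07 0 0 0;0 -0.0923 -0.2386 0.11 0 0 0;0 -0.0923 -0.2386 0.135 0 0 0;0 -0.0923 -0.2386 0.142 0 0 0;0 -0.0923 -0.2386 0.142 0 0 0;0 -0.0923 -0.2386 0.142 0 0 0"
}}

```text
clock: 13.25
tool_pos: [0.5337, -0.1239, 0.2349]
orientation: [180.0, 0.1, 168.2]
force: [0.4, -0.1, 0.4]
opening: 0.0003
```

```bash
python3 - <<'E'
from plant import ctrl
from h import *
import cv2
o=ctrl.get_obs();print(o["clock"],o["tool_pos"],o["orientation"],o["force"])
a=ctrl.snapshot("scene")
tip=[o["tool_pos"]-[0,0,.178]];print(proj(a,tip))
cv2.imwrite("pics/c4.png",cv2.resize(a["image"][110:250,280:430],None,fx=4,fy=4)[:,:,::-1])
E
```

```text
13.25 [ 0.53366154 -0.12390918  0.23493969] [1.79986259e+02 1.02484779e-01 1.68157276e+02] [ 0.38577559 -0.06166234  0.38812279]
[[383.27958056 177.15914122]]
```

View pics/c4.png

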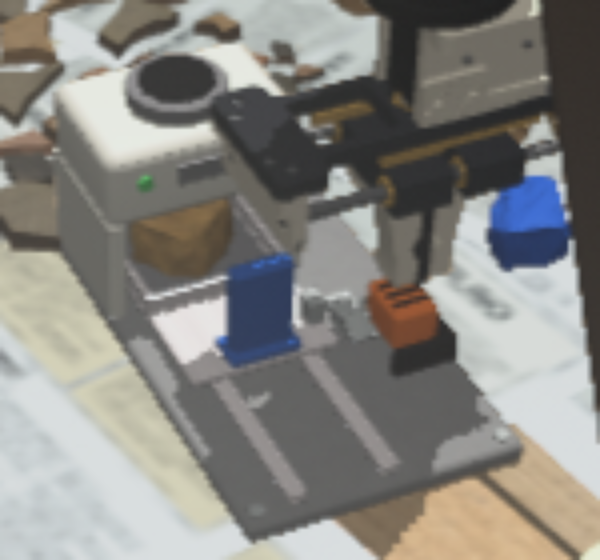

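```bash
python3 - <<'E'
from h import *
import pickle
a=pickle.load(open("in.pkl","rb"))[0];q=np.load("q.npy")
P=[[x,y,123] for x in(-61,-42,-22,-2,17) for y in(17,)]+[[-22,-79,57]]
print(((proj(a,S2W(q,P))-[280,110])*4).round())
E
```

```text
[[279. 258.]
 [261. 235.]
 [243. 211.]
 [226. 188.]
 [209. 166.]
 [414. 269.]]
```

>>> {"method": "carry_out", "body": {
  "moves": "0 0 0 0.006 0 0 0;0 0 0 0.01 0 0 0;0 0 0 0.013 0 0 0;0 0 0 0.016 0 0 0;0 0 0 0.019 0 0 0;0 0 0 0.019 0 0 0;0 0 0 0.019 0 0 0"
}}

```text
clock: 14.0
tool_pos: [0.5333, -0.124, 0.215]
orientation: [180.0, 0.1, 168.1]
force: [0.4, -0.2, 5.5]
opening: 0.0007
```

```bash
python3 - <<'E'
from plant import ctrl
from h import *
import cv2
o=ctrl.get_obs();print(o["clock"],o["tool_pos"],o["orientation"],o["force"])
a=ctrl.snapshot("scene")
cv2.imwrite("pics/c5.png",cv2.resize(a["image"][110:250,280:430],None,fx=4,fy=4)[:,:,::-1])
E
```

```text
14.0 [ 0.53332365 -0.12397598  0.21496342] [1.79996285e+02 5.40952912e-02 1.68147095e+02] [ 0.37674386 -0.16112946  5.54852257]
```

View pics/c5.png

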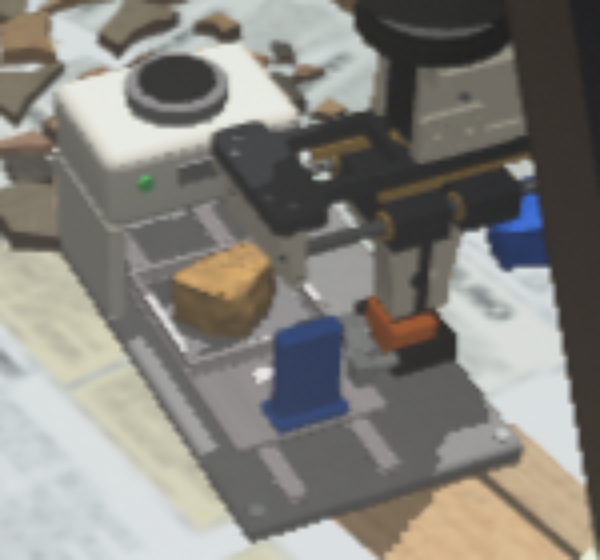

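The pad went down and the sled is sliding out (tab at about (307,370) in the crop) with the lump still in its tray. I'll hold the pad until the sled is fully out, then lift and clear.

>>> {"method": "carry_out", "body": {
  "moves": "0 0 0 0 0 0 0;0 0 0 0 0 0 0;0 0 0 0 0 0 0;0 0 0 0 0 0 0;0 0 0 0 0 0 0;0 0 0 0 0 0 0;0 0 0 0 0 0 0;0 0 0 0 0 0 0;0 0 0 0 0 0 0;0 0 0 0 0 0 0;0 0 0 0 0 0 0;0 0 0 0 0 0 0"
}}

```text
clock: 15.25
tool_pos: [0.5333, -0.124, 0.2151]
orientation: [180.0, 0.1, 168.1]
force: [-0.3, 0.1, 5.5]
opening: 0.0003
```

>>> {"method": "carry_out", "body": {
  "moves": "0 0 0 -0.01 0 0 0;0 0 0 -0.02 0 0 0;0 0 0 -0.05 0 0 0;0 0 0 -0.09 0 0 0;0 0 0 -0.13 0 0 0;0 0 0 -0.16 0 0 0;0 0 0.045 -0.17 0 0 0;0 0 0.09 -0.17 0 0 0;0 0 0.135 -0.17 0 0 0;0 0 0.18 -0.17 0 0 0;0 0 0.22 -0.17 0 0 0;0 0 0.22 -0.17 0 0 0;0 0 0.22 -0.17 0 0 0;0 0 0.22 -0.17 0 0 0"
}}

```text
clock: 16.65
tool_pos: [0.5776, 0.0907, 0.3847]
orientation: [-180.0, -0.0, 168.1]
force: [-0.0, 0.1, -0.5]
opening: 0.0008
```

```bash
python3 - <<'E'
from plant import ctrl
from h import *
import cv2
o=ctrl.get_obs();print(o["clock"],o["tool_pos"],o["orientation"],o["force"])
a=ctrl.snapshot("scene");b=ctrl.snapshot("top")
cv2.imwrite("pics/s6.png",a["image"][:,:,::-1])
A=cv2.resize(a["image"][110:250,280:380],None,fx=4,fy=4);B=cv2.resize(b["image"][120:260,330:430],(400,560))
cv2.imwrite("pics/c6.png",np.hstack([A,B])[:,:,::-1])
import pickle
for n,p in(("scene",a),("top",b)):
    d=pickle.load(open(n+".pkl","rb"))["image"]
    x0,y0,x1,y1=(345,190,390,250) if n=="top" else (317,176,365,232)
    def blue(i):
        i=i[y0:y1,x0:x1].astype(int);m=(i[...,2]>i[...,0]+50);yy,xx=np.nonzero(m);return xx.mean(),yy.mean(),m.sum()
    print(n,blue(d),blue(p["image"]))
E
```

```text
16.65 [0.57764578 0.09067514 0.38474213] [-1.79975602e+02 -4.39376720e-02  1.68109529e+02] [-3.53328743e-06  1.29979926e-01 -4.89444723e-01]
scene (np.float64(41.07017543859649), np.float64(25.666666666666668), np.int64(57)) (np.float64(41.05357142857143), np.float64(25.75), np.int64(56))
top (np.float64(20.913385826771652), np.float64(42.76377952755905), np.int64(127)) (np.float64(20.868055555555557), np.float64(42.90277777777778), np.int64(144))
```

View pics/c6.png

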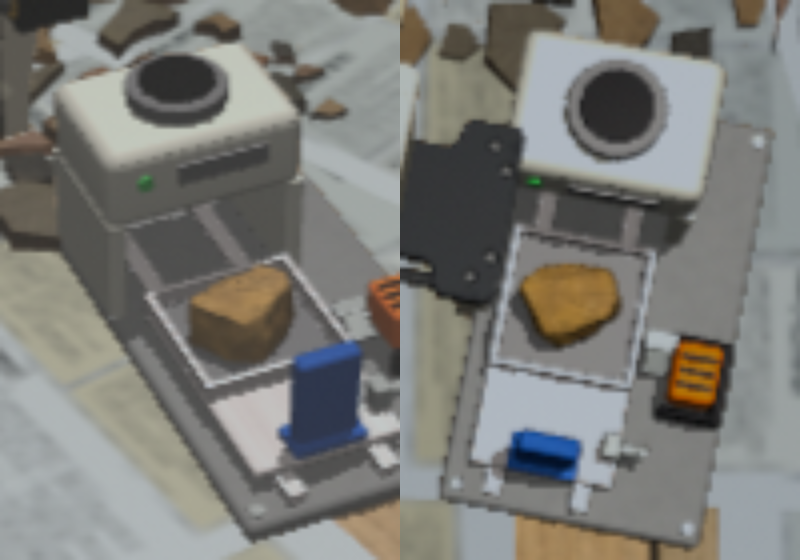

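View pics/s6.png

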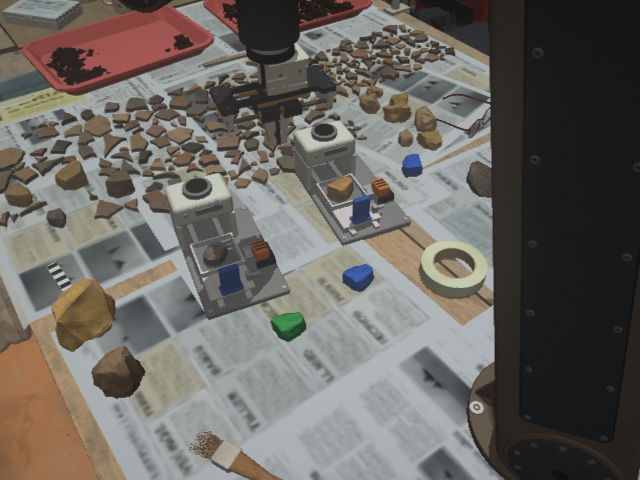

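The sled is back at its starting pixels and the lump is in its tray. The pad is up, the other scanner is unchanged, and the hand is in free air.

```bash
python3 -c "
from plant import ctrl
print(ctrl.close_job())"
```

```text
the job is handed in; nothing more can be done
None
```

The job is done and handed in at about 16.8 s, inside the 38 s limit.

**Push in:** With closed fingers I pushed the ochre scanner's blue tab to its stop. The force there rose to about 22 N. I then took the hand right off for more than 2 s. A picture at the start of that wait and one just after it both showed the sled held in.

**Release:** I pressed the orange pad nearly all the way down, at 5.5 N. The sled slid out with the pad held down, and I then lifted the hand clear.

**Last checks:**
- The blue tab is back within 0.2 px of its starting position in both views.
- The lump is lying in its tray and the catch pad is up.
- The scanner with the dark grey stone looks unchanged; I checked it by eye only.
- The robot touches nothing.

**Disagreements:**
- The scanner pose fit left up to about 3 px of mismatch between the two cameras, roughly 6 mm. Contact still happened where expected.
- At the stop, the wrist also read sideways and upward forces of about 10 and 12 N. I put these down to friction at the tab but did not confirm it.
- I did not see the catch click as a separate force peak. I judged that it had engaged from the sled staying in.

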